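# Load the printing nests from a stack of covers

## Task

The white plastic covers stacked on the bench are next for the pad printer: take the stack apart one cover at a time, from the top down, and lay each cover, before taking the next, in the metal nest whose rim has its shape and size, the same way up as it is now and flat on the nest's floor inside the rim. Set each one down gently without dropping or tipping any, let go of them all, and leave the ink jar where it stands.

Things in the scene. Friction and masses are not known exactly. Their poses are not given: they have to be found in the camera images.
- round_cap_c (a point): Round white plastic cap, diameter 38 mm, 30 mm tall, 28 to 56 g; top of the stack (about 105 mm above the bench to its centre). A short grey pointer mark on its top; a thin dark seam runs round the foot of every cover. The point is the cover's centre, half-way up (15 mm above its underside); z up. Its yaw does not matter.
- square_cover_c (a point): Square white plastic cover, 50 x 50 mm, 30 mm tall, 49 to 98 g; second from the top, under the round cap. All covers are solid, flat above and below, and just lie on each other; fingertips must stay above the (larger) cover below. The point is the cover's centre, half-way up (15 mm above its underside); z up. x and y axes across its flat sides.
- oval_cover_c (a point): Oval (straight sides, half-round ends) white plastic cover, 52 mm wide along its own x, 100 mm long along its own y, 30 mm tall, 70 to 140 g, a dark dot on each end; third from the top, under the square cover. The point is the cover's centre, half-way up (15 mm above its underside); z up. 
- grille_cover_c (a point): Rectangular white plastic cover, 60 mm wide along its own x, 140 mm long along its own y, 30 mm tall, 98 to 196 g, dotted with small dark grille holes at both ends; bottom of the stack, standing on the bench, under the oval cover. The point is the cover's centre, half-way up (15 mm above its underside); z up. 
- round_nest: Fixed printing nest: dark steel base plate with a flat floor 8 mm above the bench, inside an aluminium rim 7 mm wide that stands 4 mm above the floor (12 mm above the bench). Origin: centre of its underside, on the bench; z up. Circular rim: inside diameter 54 mm, outside 68 mm. For the round cap.
- square_nest: Fixed printing nest: dark steel base plate with a flat floor 8 mm above the bench, inside an aluminium rim 7 mm wide that stands 4 mm above the floor (12 mm above the bench). Origin: centre of its underside, on the bench; z up. Square rim: inside 66 x 66 mm, outside 80 x 80 mm, sides along x and y. For the square cover.
- oval_nest: Fixed printing nest: dark steel base plate with a flat floor 8 mm above the bench, inside an aluminium rim 7 mm wide that stands 4 mm above the floor (12 mm above the bench). Origin: centre of its underside, on the bench; z up. Oval rim (straight sides, half-round ends): inside 68 mm along x by 116 mm along y, outside 82 x 130 mm. For the oval cover.
- grille_nest: Fixed printing nest: dark steel base plate with a flat floor 8 mm above the bench, inside an aluminium rim 7 mm wide that stands 4 mm above the floor (12 mm above the bench). Origin: centre of its underside, on the bench; z up. Rectangular rim: inside 76 mm along x by 156 mm along y, outside 90 x 170 mm. For the grille cover. Each cover has 8 mm of play all round.
- ink_jar_c (a point): Loose steel ink jar with a black cap, diameter 60 mm, 55 mm tall, standing on the bench among the nests: a bystander, to be left alone. The point is its centre, half-way up.
Mind the look-alikes: they are no part of the job. Leave any blue, brown or orange look-alike of the oval_nest alone.

How it is judged:
By the outcome, as a careful person would: the job done as asked, in the order asked, and still so for the second after the job is handed in, with the robot touching nothing.
It also fails if it takes over 128 s, if anything falls off the work surface, if the arm or the gripper's body presses on something with over 40 N, if the wrist force passes 120 N, or if a joint passes its speed limit or range.

## Robot

A 6-joint arm with a two-finger parallel gripper is mounted at the origin on the work surface. World frame = base frame: x ahead of the robot, y to its left, z up, the work surface at z = 0. Lengths are in m, angles in rad, forces in N, time in s.
With the tool pointing down it reaches from about 0.3 to 0.775 m from the base axis. Payload 14.6 kg.
Tool frame: the origin (TCP) lies on the front face of the gripper's body, between the roots of the fingers; the fingertips stand 97 mm ahead of it and the grasp point (between the pads) lies 78 mm ahead of it; z points along the fingers, x is the direction in which the jaws open and shut, and the axes are right-handed (so a half turn about z gives the same grasp; the last joint's range is limited). The gripper opens to 94 mm and grips with 3 to 60 N. Pads are 16 mm wide; open, the fingers measure 119 mm over their backs; the gripper's body (75 mm by 177 mm) begins 78 mm behind the grasp point.
Start: joints at [1.055, 0.3, 1.521, -0, 1.321, -0.067], TCP at [0.239, 0.496, 0.303] pointing down, gripper open.
Joint ranges: [-3.03, 3.03], [-0.79, 2.21], [0.23, 2.52], [-1.04, 4.18], [0, 3.07], [-2.55, 2.55]. Speed limits (rad/s): [2.22, 2.22, 2.57, 3.14, 3.14, 3.14].

## Interface

Orientations are given as [roll, pitch, yaw] about the fixed x, y, z axes, in that order (R = Rz(yaw) Ry(pitch) Rx(roll)).
In Python, from station import sensors, camera, ctrl gives the robot as it stands.
- The arm moves only by the tool move_arm, never from a script. Its argument "rows" is text: rows parted by semicolons, each of 6 numbers parted by spaces: the shift along the tool's x, y, z in mm, then the turn, a rotation vector about the tool's x, y, z in rad. In form: x y z wx wy wz; .... A call has 1 to 20 rows; each row shifts and turns the pose as measured when the row begins, along the tool's axes as they then stand; what a row does not reach is not made up. A row lasts 1/8 s, in which the tool goes at most 62.5 mm and 10.7 degrees, less where a joint would pass 70% of its speed; a pose out of reach is approached as far as the arm can. A call with a gripper value outside its range is refused whole. "grip" is the opening, from -1 (shut) to 1 (fully open), set as the call begins (left out, the last holds). The fingers move at their own pace and stop on an object; "newtons" is the grip in N (left out, the last holds). Time passes only in rows, so rows that do not move let the fingers close. It gives the time, the measured TCP pose, the force and the opening at its end, in the units of the state.
- sensors.get_obs(): the state, without advancing time (a new reading comes with each control period).
- camera(name): name is "scene" or "side" or "wrist"; returns a dict with "color" (420x560x3 uint8, blue, green, red), "z_map" (420x560 float32, m along the optical axis (not along the pixel's ray), 0 where there is no reading), "mtx" (3x3 intrinsics, pixels), "position" and "attitude" of the camera in the world; the wrist camera has in their place "hand_eye" (4x4, takes a point from camera to tool coordinates, whose origin is the TCP and whose axes are the tool frame's). Camera axes: x right, y down, z forward; pixel columns grow to the right and rows downward; lengths in m; the calibration is good to about 2 mm. The wrist camera is an equidistant fisheye: a pixel r from the principal point sees the ray r / f radians off the axis. A picture is of the moment at which its call begins: read the wrist's pose just before it.
- ctrl.hand_in(): hands the job in, once; it reports no verdict.
The state is a dict: "time_s": time; "qpos": joint angles; "joint_vel": joint speeds; "tau": joint torques, N m; "ee_pos": TCP position; "eef_rot": TCP orientation; "force": force on the tool from outside, world axes, zero at the start; "moment": the same for the moment, N m; "grip_width": finger opening in m.
Only numpy, scipy, OpenCV 4.12 (cv2) and the standard library are available. Lean on these libraries where they do the work, as an engineer would, in place of code of your own. Each camera call takes 0.05 s, during which the arm holds its last target.

## Working session

There is one attempt and no reset: what is moved stays moved. The work goes in short steps, Python scripts to look and compute and a tool call to move; the robot and the scene stay as the last step left them, time stands still between calls to the robot, and variables do not carry over. Pictures are saved under pics/ and viewed, and the job is handed in when it is done.

Besides the shell and the picture viewer there is one more tool, called after "Emit:" by a JSON object that holds its "op" and its "data", one argument or row to a line. move_arm: Moves the arm, as the interface text tells. Its arguments: {"type":"object","properties":{"rows":{"type":"string"},"grip":{"type":"number"},"newtons":{"type":"number"}},"required":["rows"]}

```bash
mkdir -p pics; ls; cat > h.py <<'E'
import numpy as np, cv2
from scipy.spatial.transform import Rotation as R
from station import sensors, camera, ctrl
E
python3 - <<'E'
from h import *
o=sensors.get_obs()
print(o)
import pickle
d={}
for n in ("scene","side","wrist"):
    c=camera(n); d[n]=c
    cv2.imwrite(f"pics/{n}0.png",c["color"])
    print(n,{k:v for k,v in c.items() if k not in("color","z_map")})
pickle.dump((o,d),open("d0.pkl","wb"))
E
```

```text
pics
{'time_s': 0.0, 'qpos': array([ 1.05543098e+00,  3.00492980e-01,  1.52160189e+00, -4.81595906e-06,
        1.32068419e+00, -6.65981673e-02]), 'joint_vel': array([-0.00013414,  0.00046041,  0.00194996, -0.00073408, -0.00085749,
       -0.00117921]), 'tau': array([ 2.56388317e-03, -5.31794107e+01, -3.52744710e+01,  7.09523493e-02,
        2.43755017e-02, -1.36472077e-04]), 'ee_pos': array([0.2385472 , 0.49540585, 0.30206546]), 'eef_rot': array([-3.14151835e+00,  1.18408535e-03,  1.12203038e+00]), 'force': array([0.49572981, 0.39244303, 0.06991281]), 'moment': array([-0.04398491,  0.03069415, -0.01038362]), 'grip_width': 0.09418450669469278}
scene {'mtx': array([[501.79715494,   0.        , 274.58925389],
       [  0.        , 501.79715494, 210.60615577],
       [  0.        ,   0.        ,   1.        ]]), 'position': array([0.88522714, 0.36771314, 1.22288176]), 'attitude': array([-2.63407063,  0.0049552 ,  2.42572233])}
side {'mtx': array([[440.07709473,   0.        , 278.97637842],
       [  0.        , 440.07709473, 213.86524847],
       [  0.        ,   0.        ,   1.        ]]), 'position': array([ 0.46687848, -0.9073047 ,  1.03520609]), 'attitude': array([-2.43558859,  0.0096799 , -0.0045465 ])}
wrist {'mtx': array([[325.1922621 ,   0.        , 281.27268536],
       [  0.        , 325.1922621 , 213.05646358],
       [  0.        ,   0.        ,   1.        ]]), 'hand_eye': array([[ 9.99999954e-01, -1.20605901e-04, -2.79153099e-04,
        -5.32740277e-04],
       [ 1.93518347e-04,  9.60507512e-01,  2.78253989e-01,
        -8.02921713e-02],
       [ 2.34569575e-04, -2.78254031e-01,  9.60507491e-01,
        -8.22239552e-02],
       [ 0.00000000e+00,  0.00000000e+00,  0.00000000e+00,
         1.00000000e+00]])}
```

View pics/scene0.png

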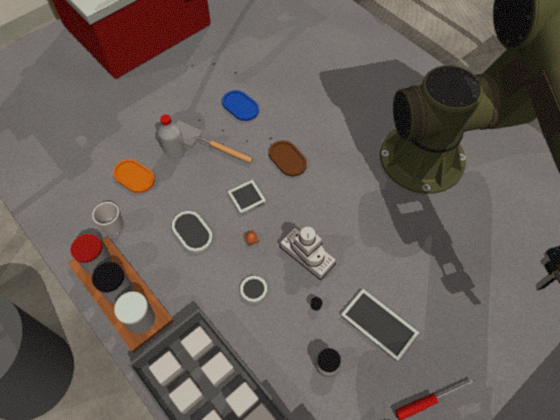

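View pics/side0.png

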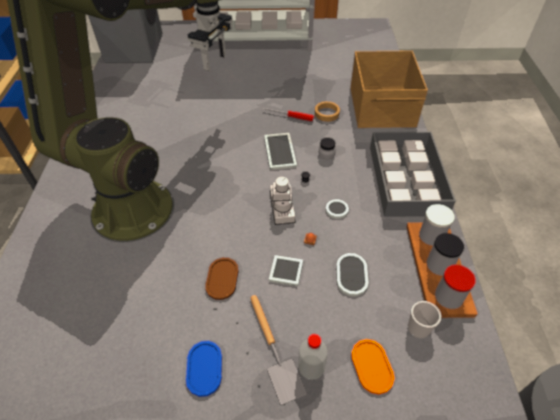

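View pics/wrist0.png

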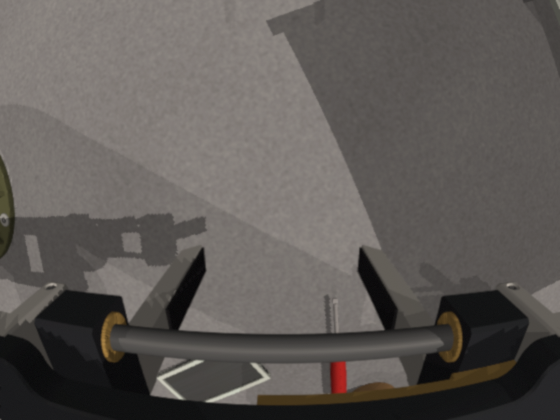

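```bash
cat >> h.py <<'E'
def T(c):
    return R.from_euler('xyz',c["attitude"]).as_matrix(), np.array(c["position"])
def cast(c,uv,z):
    uv=np.atleast_2d(uv).astype(float); K=c["mtx"]
    r=np.c_[(uv[:,0]-K[0,2])/K[0,0],(uv[:,1]-K[1,2])/K[1,1],np.ones(len(uv))]
    Rm,p=T(c); r=r@Rm.T
    return p+r*((z-p[2])/r[:,2])[:,None]
def cloud(c):
    z=c["z_map"]; v,u=np.mgrid[:z.shape[0],:z.shape[1]]; K=c["mtx"]
    P=np.stack([(u-K[0,2])/K[0,0]*z,(v-K[1,2])/K[1,1]*z,z],-1)
    Rm,p=T(c); return P@Rm.T+p
E
python3 - <<'E'
from h import *
import pickle
o,d=pickle.load(open("d0.pkl","rb"))
s=d["scene"];t=d["side"]
a=cv2.resize(s["color"][170:380,170:430],None,fx=3,fy=3,interpolation=cv2.INTER_CUBIC)[:600,:780]
b=cv2.resize(t["color"][120:310,200:390],None,fx=3,fy=3,interpolation=cv2.INTER_CUBIC)
cv2.imwrite("pics/cs.png",a);cv2.imwrite("pics/ct.png",b)
for n in("scene","side"):
    c=d[n];P=cloud(c);hsv=cv2.cvtColor(c["color"],cv2.COLOR_BGR2HSV)
    m=((hsv[...,2]>165)&(hsv[...,1]<50)).astype(np.uint8)
    m=((P[...,2]>0.004)&(P[...,2]<0.02)&(hsv[...,1]<60)).astype(np.uint8) if 0 else m
    cs,_=cv2.findContours(m,cv2.RETR_EXTERNAL,cv2.CHAIN_APPROX_NONE)
    for k in cs:
        if cv2.contourArea(k)<150: continue
        w=cast(c,k[:,0,:],0.012)
        (cx,cy),(ww,hh),an=cv2.minAreaRect((w[:,:2]*1000).astype(np.float32))
        if max(ww,hh)>250: continue
        print(n,k[:,0].mean(0).round(),"c",round(cx,1),round(cy,1),"sz",round(ww,1),round(hh,1),round(an,1))
E
```

```text
scene [241. 399.] c 827.7 176.9 sz 57.1 47.6 0.2
scene [185. 395.] c 919.9 84.6 sz 47.7 57.5 89.8
scene [216. 368.] c 827.7 84.6 sz 47.9 56.9 89.8
scene [164. 367.] c 919.7 2.6 sz 57.5 48.0 0.2
scene [196. 342.] c 827.9 2.7 sz 56.8 48.0 0.7
scene [130. 307.] c 899.6 -174.1 sz 77.5 78.4 48.9
scene [381. 324.] c 461.2 262.6 sz 88.5 168.2 7.5
scene [253. 288.] c 636.7 -9.1 sz 67.0 63.9 49.5
scene [321. 261.] c 455.0 46.8 sz 59.4 56.9 0.7
scene [310. 238.] c 434.0 -23.4 sz 60.9 50.9 82.2
scene [192. 230.] c 656.8 -247.2 sz 129.2 80.4 85.3
scene [246. 196.] c 476.1 -233.6 sz 78.9 78.6 79.1
scene [94.  4.] c 392.4 -1199.5 sz 79.1 163.0 48.6
side [283. 383.] c 471.7 -541.8 sz 52.6 84.3 21.1
side [286. 269.] c 478.4 -233.5 sz 86.2 84.3 77.9
side [352. 273.] c 660.5 -246.1 sz 133.4 85.8 87.9
side [440. 215.] c 950.2 -44.2 sz 83.5 82.7 50.7
side [337. 207.] c 639.3 -10.7 sz 69.9 71.8 89.2
side [429. 194.] c 935.8 39.8 sz 47.5 61.2 89.2
side [400. 194.] c 844.0 41.0 sz 47.5 60.9 89.2
side [280. 184.] c 461.0 93.4 sz 78.4 64.9 29.8
side [396. 176.] c 844.4 121.7 sz 51.2 60.7 89.2
side [423. 176.] c 935.5 122.4 sz 62.4 52.6 5.4
side [418. 157.] c 936.4 214.8 sz 50.5 61.1 89.1
side [391. 157.] c 843.8 216.2 sz 50.5 59.6 89.1
side [280. 150.] c 464.9 263.2 sz 93.7 177.0 7.7
side [363.   8.] c 887.5 1326.3 sz 187.8 245.4 88.5
```

View pics/cs.png

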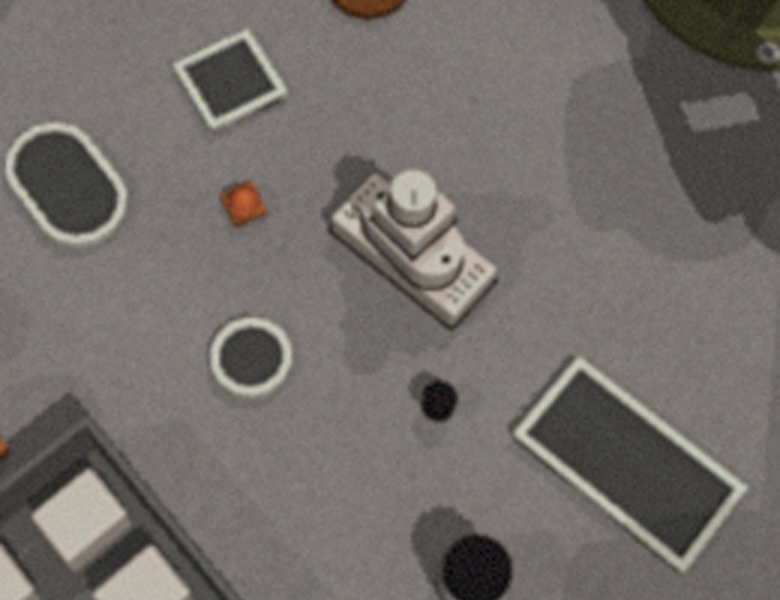

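View pics/ct.png

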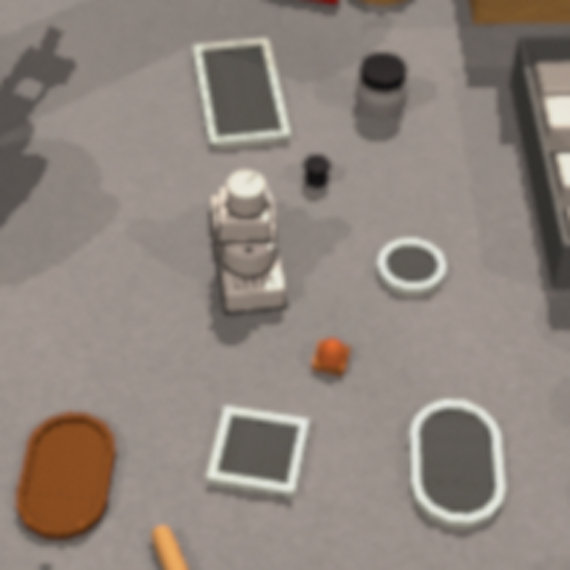

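```bash
cat > st.py <<'E'
from h import *
def stack(c,levels=(0.12,0.09,0.06,0.03),box=(0.35,0.57,-0.1,0.16)):
    P=cloud(c); out={}
    for L in levels:
        m=(abs(P[...,2]-L)<0.006)&(P[...,0]>box[0])&(P[...,0]<box[1])&(P[...,1]>box[2])&(P[...,1]<box[3])
        q=(P[m][:,:2]*1000).astype(np.float32)
        if len(q)<20: continue
        (cx,cy),(w,h),a=cv2.minAreaRect(q)
        print(L,len(q),"z",np.median(P[m][:,2]).round(4),"c",round(cx,1),round(cy,1),"sz",round(w,1),round(h,1),"ang",round(a,1))
E
python3 - <<'E'
from st import *
import pickle
o,d=pickle.load(open("d0.pkl","rb"))
for n in("scene","side"): print(n); stack(d[n])
for n in("scene","side"):
    c=d[n];P=cloud(c)
    m=(P[...,2]>0.02)&(P[...,0]>.3)&(P[...,0]<.78)&(P[...,1]>-.35)&(P[...,1]<.42)
    k,l,st,ce=cv2.connectedComponentsWithStats(m.astype(np.uint8))
    for i in range(1,k):
        if st[i,4]>15:
            q=P[l==i]; print(n,ce[i].round(),q.min(0).round(3),q.max(0).round(3))
E
```

```text
scene
0.12 170 z 0.1186 c 468.2 1.2 sz 36.6 34.5 ang 47.3
0.09 164 z 0.0891 c 465.1 3.2 sz 50.8 51.3 ang 89.9
0.06 322 z 0.0592 c 471.2 8.3 sz 58.8 98.3 ang 13.8
0.03 510 z 0.0287 c 478.2 43.3 sz 221.9 107.4 ang 73.1
side
0.12 111 z 0.1204 c 468.9 1.7 sz 38.2 35.8 ang 65.7
0.09 109 z 0.0895 c 466.1 1.5 sz 49.1 54.1 ang 3.5
0.06 138 z 0.0609 c 468.0 -2.6 sz 55.2 84.3 ang 0.2
0.03 259 z 0.0299 c 480.7 42.3 sz 224.7 106.0 ang 73.0
scene [308. 249.] [ 0.43  -0.064  0.02 ] [0.505 0.081 0.126]
scene [251. 235.] [ 0.538 -0.138  0.02 ] [ 0.562 -0.113  0.034]
scene [316. 302.] [0.53 0.11 0.02] [0.559 0.138 0.033]
scene [328. 361.] [0.598 0.22  0.02 ] [0.654 0.278 0.059]
side [363. 105.] [0.748 0.383 0.02 ] [0.78  0.42  0.163]
side [327. 146.] [0.597 0.217 0.02 ] [0.651 0.275 0.062]
side [376. 163.] [0.779 0.13  0.024] [0.78  0.177 0.073]
side [305. 174.] [0.534 0.108 0.02 ] [0.56  0.138 0.031]
side [281. 199.] [ 0.433 -0.067  0.02 ] [0.506 0.071 0.124]
side [382. 190.] [ 0.779 -0.02   0.02 ] [0.78  0.084 0.072]
side [384. 204.] [ 0.779 -0.038  0.022] [0.78  0.005 0.06 ]
side [310. 236.] [ 0.539 -0.141  0.02 ] [ 0.559 -0.113  0.031]
```

White-cover candidates, scene pixels: the stack at (307,250), and white blocks in the grey tray around (195,375). The stack matches the description of four tiers with a round cap and pointer mark on top, and the crop confirms it. Nest candidates are round (253,289), square (246,196), oval aluminium (192,230) and grille (380,323). The blue (240,105), brown (287,157) and orange (134,176) ovals are decoys. The ink jar is at (328,361), and there is a small black bottle at (316,303). Next I move over the stack.

Emit:
{"op": "move_arm", "data": {
  "rows": "-34 42 0 0 0 0; -34 42 0 0 0 0; -34 42 0 0 0 0; -34 42 0 0 0 0; -34 42 0 0 0 0; -34 42 0 0 0 0; -34 42 0 0 0 0; -34 42 0 0 0 0; -34 42 0 0 0 0; -34 42 0 0 0 0; 0 0 0 0 0 0.16; 0 0 0 0 0 0.16; 0 0 0 0 0 0.16; 0 0 0 0 0 0.16; 0 0 0 0 0 0.16; 0 0 0 0 0 0.16; 0 0 0 0 0 0.16; 0 0 0 0 0 0",
  "grip": 1,
  "newtons": 20
}}

```text
time_s: 2.4
ee_pos: [0.4748, -0.0103, 0.2996]
eef_rot: [3.14, 0.005, -0.032]
force: [0.1, 0.0, -0.2]
grip_width: 0.094
```

```bash
cat >> h.py <<'E'
def tool():
    o=sensors.get_obs(); return R.from_euler('xyz',o["eef_rot"]).as_matrix(),np.array(o["ee_pos"])
def wgrab():
    Rt,pt=tool(); c=camera("wrist"); H=c["hand_eye"]
    c["Rw"]=Rt@H[:3,:3]; c["pw"]=pt+Rt@H[:3,3]; return c
def wray(c,uv):
    uv=np.atleast_2d(uv).astype(float);K=c["mtx"]
    x=(uv[:,0]-K[0,2])/K[0,0]; y=(uv[:,1]-K[1,2])/K[1,1]; th=np.hypot(x,y)
    s=np.sinc(th/np.pi)
    return np.c_[x*s,y*s,np.cos(th)]
def wcast(c,uv,z):
    r=wray(c,uv)@c["Rw"].T; p=c["pw"]; return p+r*((z-p[2])/r[:,2])[:,None]
def wcloud(c):
    z=c["z_map"]; h,w=z.shape; v,u=np.mgrid[:h,:w]
    r=wray(c,np.c_[u.ravel(),v.ravel()]); r=r/np.maximum(r[:,2:],.2)*z.reshape(-1,1)
    return (r@c["Rw"].T+c["pw"]).reshape(h,w,3)
E
python3 - <<'E'
from h import *
import pickle
c=wgrab(); cv2.imwrite("pics/w1.png",c["color"]); pickle.dump(c,open("w1.pkl","wb"))
P=wcloud(c)
for u,v in [(280,240),(280,250),(150,150),(400,150)]: print(u,v,P[v,u].round(4))
E
```

```text
280 240 [ 0.4702 -0.0768 -0.0012]
280 250 [ 4.698e-01 -9.010e-02 -4.000e-04]
150 150 [0.3134 0.0452 0.0009]
400 150 [ 0.6206  0.0346 -0.    ]
```

View pics/w1.png

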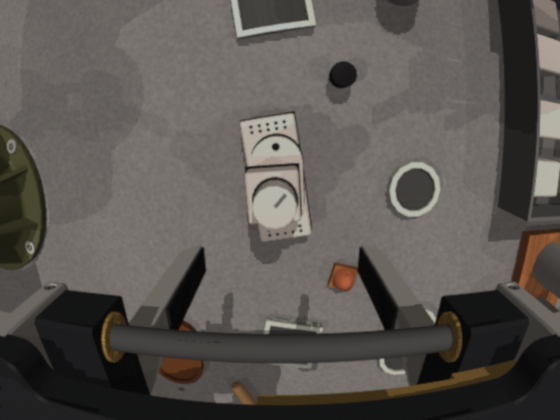

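```bash
cat > ws.py <<'E'
from h import *
def layer(P,L,box=(0.40,0.53,-0.09,0.11),tol=0.004):
    m=(abs(P[...,2]-L)<tol)&(P[...,0]>box[0])&(P[...,0]<box[1])&(P[...,1]>box[2])&(P[...,1]<box[3])
    m=cv2.morphologyEx(m.astype(np.uint8),cv2.MORPH_OPEN,np.ones((3,3),np.uint8))>0
    q=(P[m][:,:2]*1000).astype(np.float32)
    if len(q)<20: return
    (cx,cy),(w,h),a=cv2.minAreaRect(q)
    print(L,len(q),"z",np.median(P[m][:,2]).round(4),"c",round(cx,1),round(cy,1),"sz",round(w,1),round(h,1),"ang",round(a,1),"ext",q.min(0).round(1),q.max(0).round(1))
    return m
E
python3 - <<'E'
from ws import *
import pickle
c=pickle.load(open("w1.pkl","rb"));P=wcloud(c)
for L in(.12,.09,.06,.03): layer(P,L)
hsv=cv2.cvtColor(c["color"],cv2.COLOR_BGR2HSV)
m=((hsv[...,2]>150)&(hsv[...,1]<60)).astype(np.uint8)
cs,_=cv2.findContours(m,cv2.RETR_EXTERNAL,cv2.CHAIN_APPROX_NONE)
for k in cs:
    if cv2.contourArea(k)<150: continue
    w=wcast(c,k[:,0,:],0.012)
    (cx,cy),(ww,hh),an=cv2.minAreaRect((w[:,:2]*1000).astype(np.float32))
    if max(ww,hh)>250: continue
    print(k[:,0].mean(0).round(),"c",round(cx,1),round(cy,1),"sz",round(ww,1),round(hh,1),round(an,1))
# edges of visible upper part of stack, boxes
b=cv2.resize(c["color"][100:250,220:330],None,fx=5,fy=4,interpolation=cv2.INTER_CUBIC)
b=cv2.resize(c["color"][100:250,220:330],None,fx=4,fy=4,interpolation=cv2.INTER_CUBIC)
cv2.imwrite("pics/w1c.png",b)
E
```

```text
0.12 1524 z 0.1203 c 468.7 -1.0 sz 37.1 37.0 ang 89.3 ext [450.1 -19.6] [487.2  17.5]
0.09 1200 z 0.0901 c 466.8 0.1 sz 50.3 50.4 ang 2.1 ext [440.9 -25.8] [492.   25.8]
0.06 1667 z 0.0601 c 474.3 6.0 sz 57.4 98.2 ang 16.2 ext [439.3 -44.8] [496.8  54.4]
0.03 2043 z 0.0302 c 468.9 5.6 sz 60.2 139.7 ang 7.4 ext [431.6 -65.4] [507.   77.4]
[415. 189.] c 638.8 -12.1 sz 67.7 67.1 0.6
[547. 178.] c 869.7 4.2 sz 51.6 53.0 89.8
[277. 176.] c 464.6 3.0 sz 70.7 144.3 6.2
[550. 119.] c 865.9 91.7 sz 45.2 51.9 2.9
[549.  53.] c 868.6 190.6 sz 49.2 50.4 89.7
[271.  21.] c 471.2 200.2 sz 89.7 47.5 7.4
```

View pics/w1c.png

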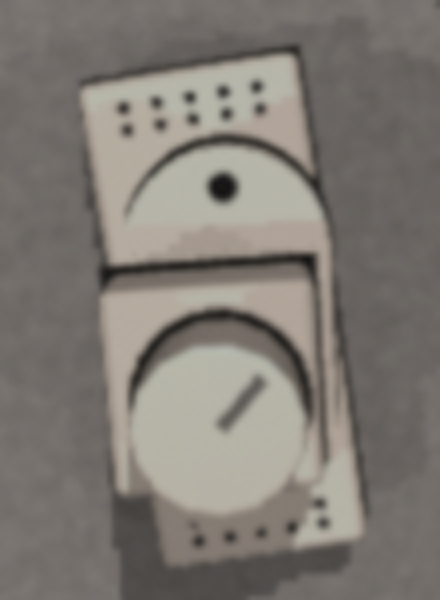

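Emit:
{"op": "move_arm", "data": {
  "rows": "-6 -10 0 0 0 0; 0 0 30 0 0 0; 0 0 30 0 0 0; 0 0 20 0 0 0; 0 0 0 0 0 0; 0 0 0 0 0 0"
}}

```text
time_s: 3.2
ee_pos: [0.4673, 0.0028, 0.2188]
eef_rot: [3.14, 0.003, -0.015]
force: [-0.2, -0.5, 0.5]
grip_width: 0.0941
```

Emit:
{"op": "move_arm", "data": {
  "rows": "1.5 3 12 0 0 0; 0 0 8 0 0 0; 0 0 3 0 0 0; 0 0 0 0 0 0"
}}

```text
time_s: 3.7
ee_pos: [0.4692, -0.0005, 0.1956]
eef_rot: [3.14, 0.001, -0.014]
force: [0.1, -0.0, -0.3]
grip_width: 0.0942
```

Emit:
{"op": "move_arm", "data": {
  "rows": "0 0 0 0 0 0; 0 0 0 0 0 0; 0 0 0 0 0 0; 0 0 0 0 0 0; 0 0 0 0 0 0; 0 0 0 0 0 0; 0 0 0 0 0 0; 0 0 0 0 0 0",
  "grip": -1,
  "newtons": 20
}}

```text
time_s: 4.7
ee_pos: [0.4694, -0.0004, 0.1961]
eef_rot: [3.14, 0.0, -0.014]
force: [-0.3, 1.0, -0.3]
grip_width: 0.0375
```

Emit:
{"op": "move_arm", "data": {
  "rows": "0 0 -10 0 0 0; 0 0 -20 0 0 0; 0 0 -20 0 0 0; 0 0 0 0 0 0; 30 2 0 0 0 0; 45 2 0 0 0 0; 45 2 0 0 0 0; 30 2 0 0 0 0; 15 1 0 0 0 0; 0 0 0 0 0 0; 0 0 0 0 0 0"
}}

```text
time_s: 6.08
ee_pos: [0.6375, -0.0119, 0.2439]
eef_rot: [3.14, 0.005, -0.014]
force: [-0.5, 0.4, -1.5]
grip_width: 0.0378
```

```bash
python3 - <<'E'
from ws import *
import pickle
c=wgrab(); cv2.imwrite("pics/w2.png",c["color"])
P=wcloud(c)
for L in(.09,.06,.03): layer(P,L)
E
```

```text
0.09 2454 z 0.0901 c 467.0 0.4 sz 51.0 50.3 ang 2.2 ext [441.7 -25.2] [493.3  25.9]
0.06 2035 z 0.0601 c 474.0 5.3 sz 53.1 99.1 ang 7.9 ext [443.9 -44.8] [497.7  54.8]
0.03 2352 z 0.0302 c 470.6 6.3 sz 62.4 139.8 ang 7.6 ext [431.7 -64.7] [507.4  77.8]
```

View pics/w2.png

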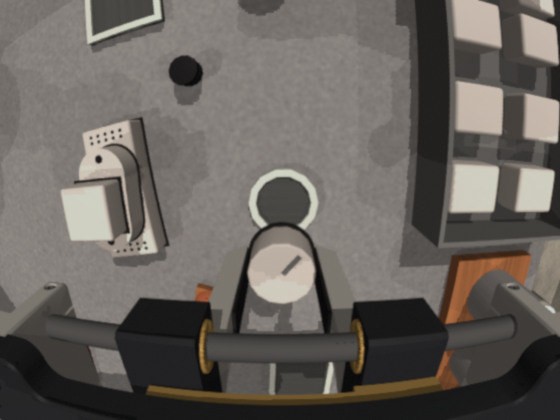

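Emit:
{"op": "move_arm", "data": {
  "rows": "1 -1 20 0 0 0; 0 0 30 0 0 0; 0 0 30 0 0 0; 0 0 20 0 0 0; 0 0 15 0 0 0; 0 0 5 0 0 0; 0 0 0 0 0 0; 0 0 0 0 0 0"
}}

```text
time_s: 7.12
ee_pos: [0.6362, -0.0107, 0.1243]
eef_rot: [3.14, -0.0, -0.014]
force: [0.4, -0.3, -0.7]
grip_width: 0.0374
```

Emit:
{"op": "move_arm", "data": {
  "rows": "2 0 5 0 0 0; 0 0 2 0 0 0; 0 0 1 0 0 0; 0 0 1 0 0 0; 0 0 0 0 0 0"
}}

```text
time_s: 7.75
ee_pos: [0.6387, -0.0108, 0.1157]
eef_rot: [3.14, -0.002, -0.014]
force: [0.4, -0.4, -0.1]
grip_width: 0.0379
```

Emit:
{"op": "move_arm", "data": {
  "rows": "0 0 1 0 0 0; 0 0 0.5 0 0 0; 0 0 0 0 0 0"
}}

```text
time_s: 8.12
ee_pos: [0.6387, -0.0107, 0.1142]
eef_rot: [3.14, -0.002, -0.014]
force: [-0.2, 0.3, -0.3]
grip_width: 0.0371
```

Emit:
{"op": "move_arm", "data": {
  "rows": "0 0 0.5 0 0 0; 0 0 0.5 0 0 0; 0 0 0 0 0 0"
}}

```text
time_s: 8.5
ee_pos: [0.6388, -0.0108, 0.1142]
eef_rot: [3.14, -0.002, -0.014]
force: [-0.3, -0.4, -0.7]
grip_width: 0.0373
```

Emit:
{"op": "move_arm", "data": {
  "rows": "0 0 1 0 0 0; 0 0 0 0 0 0"
}}

```text
time_s: 8.75
ee_pos: [0.6389, -0.0108, 0.1143]
eef_rot: [3.14, -0.003, -0.014]
force: [-0.1, 0.0, -0.4]
grip_width: 0.0375
```

Emit:
{"op": "move_arm", "data": {
  "rows": "0 0 1 0 0 0"
}}

```text
time_s: 8.88
ee_pos: [0.639, -0.0108, 0.1141]
eef_rot: [3.14, -0.003, -0.014]
force: [-8.7, 0.0, 16.4]
grip_width: 0.0373
```

Emit:
{"op": "move_arm", "data": {
  "rows": "0 0 0 0 0 0; 0 0 0 0 0 0; 0 0 0 0 0 0; 0 0 0 0 0 0",
  "grip": 0.4
}}

```text
time_s: 9.38
ee_pos: [0.639, -0.0108, 0.1135]
eef_rot: [3.14, -0.003, -0.014]
force: [-0.3, -0.2, -0.7]
grip_width: 0.0655
```

Emit:
{"op": "move_arm", "data": {
  "rows": "0 0 -5 0 0 0; 0 0 -25 0 0 0; 0 0 -45 0 0 0; 0 0 -45 0 0 0; -30 0 0 0 0 0; -50 -2 0 0 0 -0.03; -50 -4 0 0 0 -0.02; -30 -3 0 0 0 0; -12 -2 0 0 0 0; 0 0 0 0 0 0; 0 0 0 0 0 0",
  "grip": 1
}}

```text
time_s: 10.75
ee_pos: [0.4629, -0.0007, 0.2398]
eef_rot: [3.139, -0.008, 0.038]
force: [0.6, 0.3, -0.2]
grip_width: 0.094
```

```bash
python3 - <<'E'
from ws import *
c=wgrab(); cv2.imwrite("pics/w3.png",c["color"])
P=wcloud(c)
for L in(.09,.06,.03): layer(P,L)
layer(P,.038,(.58,.7,-.07,.05))
E
```

```text
0.09 3976 z 0.0901 c 466.8 0.9 sz 50.2 48.7 ang 2.0 ext [441.3 -24. ] [492.5  25.6]
0.06 2260 z 0.0601 c 472.9 5.9 sz 57.1 98.3 ang 14.7 ext [439.1 -45. ] [496.9  55.3]
0.03 2646 z 0.0302 c 469.1 5.8 sz 60.4 139.7 ang 7.2 ext [431.7 -65.7] [506.   77.8]
0.038 864 z 0.0381 c 639.4 -11.1 sz 37.8 36.4 ang 6.3 ext [620.5 -29.7] [658.    7.3]
```

View pics/w3.png

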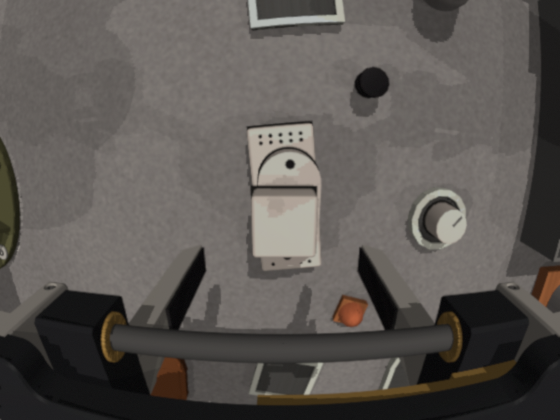

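Emit:
{"op": "move_arm", "data": {
  "rows": "4 -1 20 0 0 0; 0 0 25 0 0 0; 0 0 15 0 0 0; 0 0 0 0 0 0; 0 0 0 0 0 0"
}}

```text
time_s: 11.42
ee_pos: [0.4704, -0.0, 0.1783]
eef_rot: [3.139, -0.009, 0.038]
force: [-0.6, -0.6, -0.0]
grip_width: 0.0938
```

Emit:
{"op": "move_arm", "data": {
  "rows": "-3.5 0 6 0 -0.009 0; 0 0 5 0 0 0; 0 0 1 0 0 0; 0 0 0 0 0 0"
}}

```text
time_s: 11.92
ee_pos: [0.4671, -0.0002, 0.1667]
eef_rot: [3.139, -0.001, 0.037]
force: [-0.4, -0.2, 0.5]
grip_width: 0.0939
```

Emit:
{"op": "move_arm", "data": {
  "rows": "0 0 0 0 0 0; 0 0 0 0 0 0; 0 0 0 0 0 0; 0 0 0 0 0 0; 0 0 0 0 0 0; 0 0 0 0 0 0",
  "grip": -1,
  "newtons": 25
}}

```text
time_s: 12.68
ee_pos: [0.4672, -0.0002, 0.167]
eef_rot: [3.138, -0.002, 0.038]
force: [0.4, 1.1, -0.4]
grip_width: 0.0495
```

Emit:
{"op": "move_arm", "data": {
  "rows": "0 0 -10 0 0 0; 0 0 -20 0 0 0; 0 0 -25 0 0 0; 0 0 0 0 0 0; 0 30 0 0 0 0; 0 50 0 0 0 0; 0 50 0 0 0 0; 1 45 0 0 0 0; 0 35 0 0 0 0; 0 20 0 0 0 0; 0 0 0 0 0 0.12; 0 0 0 0 0 0.12; 0 0 0 0 0 0; 0 0 0 0 0 0"
}}

```text
time_s: 14.42
ee_pos: [0.4757, -0.2352, 0.2199]
eef_rot: [3.141, 0.004, -0.203]
force: [-0.1, -0.4, -0.6]
grip_width: 0.05
```

```bash
cat > nest.py <<'E'
from h import *
def nests(c):
    hsv=cv2.cvtColor(c["color"],cv2.COLOR_BGR2HSV)
    m=((hsv[...,2]>145)&(hsv[...,1]<60)).astype(np.uint8)
    cs,_=cv2.findContours(m,cv2.RETR_EXTERNAL,cv2.CHAIN_APPROX_NONE)
    for k in cs:
        if cv2.contourArea(k)<150: continue
        w=wcast(c,k[:,0,:],0.012)
        (cx,cy),(ww,hh),an=cv2.minAreaRect((w[:,:2]*1000).astype(np.float32))
        if max(ww,hh)>250: continue
        print(k[:,0].mean(0).round(),"c",round(cx,1),round(cy,1),"sz",round(ww,1),round(hh,1),round(an,1))
E
python3 - <<'E'
from ws import *; from nest import *
c=wgrab(); cv2.imwrite("pics/w4.png",c["color"])
P=wcloud(c)
for L in(.06,.03): layer(P,L)
nests(c)
layer(P,.012,(.40,.56,-.29,-.17),.0025)
E
```

```text
0.03 1598 z 0.0301 c 475.7 -47.1 sz 60.2 34.7 ang 6.4 ext [443.9 -67.3] [507.1 -33.1]
[281. 266.] c 462.9 -296.3 sz 88.2 87.9 78.5
[284. 181.] c 482.2 -216.6 sz 38.5 80.9 78.4
[459. 186.] c 659.4 -250.3 sz 131.0 84.3 86.2
[249.  10.] c 486.8 -47.0 sz 40.0 15.8 5.8
0.012 1229 z 0.0122 c 482.1 -216.5 sz 39.0 80.0 ang 78.4 ext [ 439.3 -243.2] [ 524.9 -189.7]
```

View pics/w4.png

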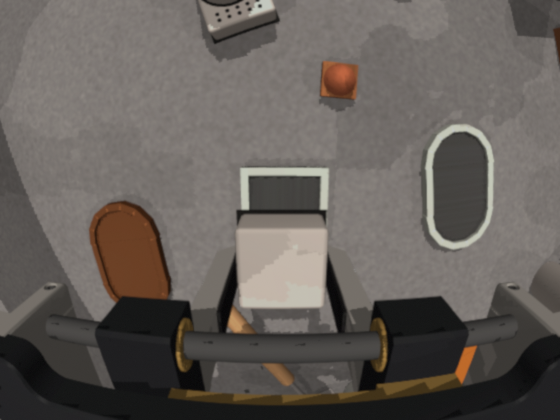

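Emit:
{"op": "move_arm", "data": {
  "rows": "2 1 15 0 0 0; 0 0 25 0 0 0; 0 0 25 0 0 0; 0 0 15 0 0 0; 0 0 5 0 0 0; 0 0 0 0 0 0; 0 0 0 0 0 0"
}}

```text
time_s: 15.35
ee_pos: [0.4775, -0.2363, 0.1301]
eef_rot: [3.141, 0.003, -0.198]
force: [-0.0, -0.1, -0.5]
grip_width: 0.0493
```

Emit:
{"op": "move_arm", "data": {
  "rows": "0 0 7 0 0 0; 0 0 3 0 0 0; 0 0 1.5 0 0 0; 0 0 0 0 0 0; 0 0 0 0 0 0"
}}

```text
time_s: 15.98
ee_pos: [0.4778, -0.2365, 0.1189]
eef_rot: [3.141, 0.002, -0.198]
force: [0.4, -0.2, -0.3]
grip_width: 0.0502
```

```bash
python3 - <<'E'
from h import *
for n in("scene","side"):
    c=camera(n)["color"]
    a=c[150:240,190:300] if n=="scene" else c[225:315,230:340]
    cv2.imwrite(f"pics/{n}5.png",cv2.resize(a,None,fx=5,fy=5,interpolation=cv2.INTER_CUBIC))
E
```

```text
(no output)
```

View pics/side5.png

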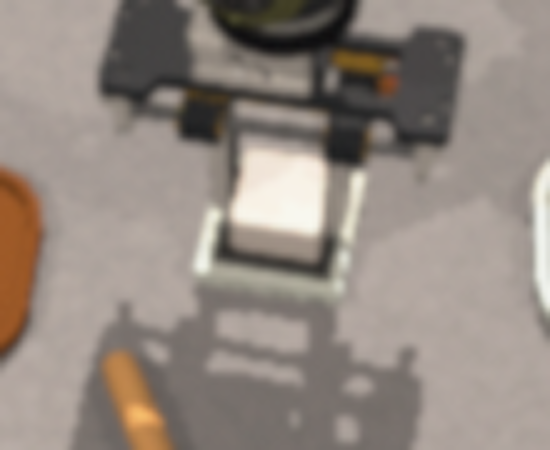

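View pics/scene5.png

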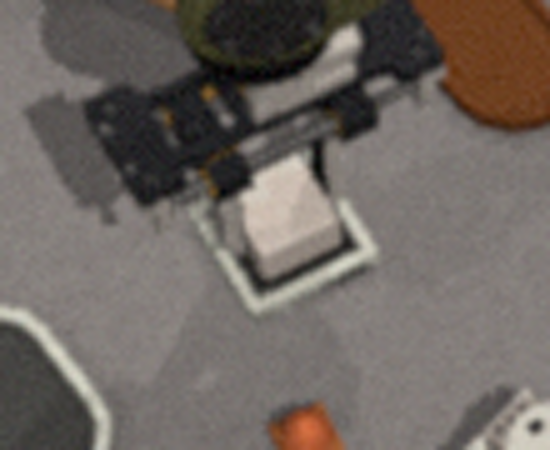

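Emit:
{"op": "move_arm", "data": {
  "rows": "0 0 1.5 0 0 0; 0 0 1 0 0 0; 0 0 1 0 0 0"
}}

```text
time_s: 16.45
ee_pos: [0.4778, -0.2365, 0.1153]
eef_rot: [3.141, 0.001, -0.198]
force: [0.3, 1.2, -0.4]
grip_width: 0.0497
```

Emit:
{"op": "move_arm", "data": {
  "rows": "0 0 1 0 0 0"
}}

```text
time_s: 16.58
ee_pos: [0.4779, -0.2365, 0.115]
eef_rot: [3.141, 0.001, -0.198]
force: [-9.0, 5.3, 22.2]
grip_width: 0.0499
```

Emit:
{"op": "move_arm", "data": {
  "rows": "0 0 0 0 0 0; 0 0 0 0 0 0; 0 0 0 0 0 0; 0 0 0 0 0 0; 0 0 -5 0 0 0; 0 0 -25 0 0 0; 0 0 -40 0 0 0; 0 0 -40 0 0 0; 0 -30 0 0 0 0; 0 -50 0 0 0 0; 0 -50 0 0 0 0; 0 -40 0 0 0 0; 0 -20 0 0 0 0; 0 0 0 0 0 -0.15; 0 0 0 0 0 -0.15; 0 0 0 0 0 0; 0 0 0 0 0 0",
  "grip": 0.5
}}

```text
time_s: 18.7
ee_pos: [0.5163, -0.044, 0.2329]
eef_rot: [3.14, -0.003, 0.105]
force: [0.0, -0.3, -0.7]
grip_width: 0.0704
```

```bash
python3 - <<'E'
from ws import *
c=wgrab(); cv2.imwrite("pics/w6.png",c["color"])
P=wcloud(c)
for L in(.06,.03): layer(P,L,tol=.003)
layer(P,.038,(.42,.54,-.29,-.18))
m=(abs(P[...,2]-.06)<.003)&(P[...,0]>.42)&(P[...,0]<.52)&(abs(P[...,1])<.08)
q=P[m]; mu=q[:,:2].mean(0); u,s,v=np.linalg.svd(q[:,:2]-mu,full_matrices=False); print(mu*1000,v[0],np.degrees(np.arctan2(v[0][1],v[0][0])))
# dark dots
hsv=cv2.cvtColor(c["color"],cv2.COLOR_BGR2HSV)
k,l,st,ce=cv2.connectedComponentsWithStats((hsv[...,2]<70).astype(np.uint8))
for i in range(k):
    if 8<st[i,4]<120: print(ce[i].round(),st[i,4],(wcast(c,ce[i],.06)*1000).round(1))
E
```

```text
0.06 7061 z 0.0601 c 470.5 4.7 sz 52.3 100.1 ang 1.0 ext [444.  -45.3] [496.9  54.8]
0.03 2937 z 0.0301 c 469.1 6.2 sz 60.0 139.7 ang 7.0 ext [431.8 -65.7] [506.6  77.8]
0.038 899 z 0.0382 c 477.8 -239.0 sz 44.1 49.9 ang 79.1 ext [ 450.9 -263.1] [ 505.6 -220.3]
[470.9317431    5.85056136] [ 0.01569542 -0.99987682] -89.10068197914822
[407.   0.] 15 [[600.3 154.8  60. ]]
[233. 105.] 53 [[470.  45.  60.]]
[226. 204.] 43 [[471.  -35.1  60. ]]
[ 49. 288.] 16 [[ 271.1 -149.8   60. ]]
[514. 287.] 27 [[782.2 -96.2  60. ]]
```

View pics/w6.png

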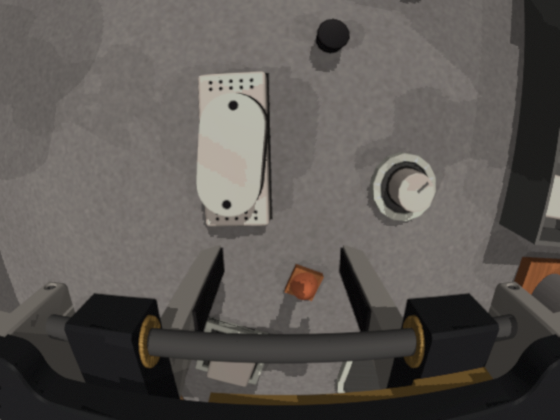

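Emit:
{"op": "move_arm", "data": {
  "rows": "-20 -27 0 0 0 0; -20 -27 0 0 0 0; 0 0 0 0 0 0.09; 0 0 30 0 0 0; 0 0 30 0 0 0; 0 0 15 0 0 0; 0 0 0 0 0 0; 0 0 0 0 0 0",
  "grip": 1
}}

```text
time_s: 19.75
ee_pos: [0.4706, 0.0061, 0.1578]
eef_rot: [3.14, -0.007, -0.003]
force: [1.0, 0.4, 0.1]
grip_width: 0.0939
```

Emit:
{"op": "move_arm", "data": {
  "rows": "0 1 12 0 -0.007 -0.016; 0 0 7 0 0 0; 0 0 2 0 0 0; 0 0 0 0 0 0"
}}

```text
time_s: 20.25
ee_pos: [0.4712, 0.0049, 0.1366]
eef_rot: [3.14, -0.001, 0.014]
force: [0.2, -0.2, -0.0]
grip_width: 0.094
```

Emit:
{"op": "move_arm", "data": {
  "rows": "0 0 0 0 0 0; 0 0 0 0 0 0; 0 0 0 0 0 0; 0 0 0 0 0 0; 0 0 0 0 0 0; 0 0 0 0 0 0",
  "grip": -1,
  "newtons": 30
}}

```text
time_s: 21.0
ee_pos: [0.4713, 0.0049, 0.1371]
eef_rot: [3.14, -0.002, 0.014]
force: [0.1, -0.1, 1.2]
grip_width: 0.0517
```

Emit:
{"op": "move_arm", "data": {
  "rows": "0 0 -8 0 0 0; 0 0 -20 0 0 0; 0 0 -35 0 0 0; 0 0 0 0 0 0; 16 22 0 0 0 0; 26 37 0 0 0 0; 30 42 0 0 0 0; 30 42 0 0 0 0; 30 42 0 0 0 0; 26 37 0 0 0 0; 16 22 0 0 0 0; 8 10 0 0 0 0; 0 0 0 0 0 0.079; 0 0 0 0 0 0; 0 0 0 0 0 0"
}}

```text
time_s: 22.88
ee_pos: [0.6592, -0.254, 0.1905]
eef_rot: [-3.139, 0.012, -0.064]
force: [-0.5, 0.4, -0.6]
grip_width: 0.0515
```

```bash
python3 - <<'E'
from ws import *; from nest import *
c=wgrab(); cv2.imwrite("pics/w7.png",c["color"])
P=wcloud(c)
nests(c)
layer(P,.012,(.58,.76,-.33,-.15),.0025)
E
```

```text
[ 96. 206.] c 475.6 -236.4 sz 80.5 84.6 78.1
[281. 239.] c 656.0 -278.6 sz 186.2 85.2 86.6
[60. 14.] c 461.5 -30.5 sz 62.9 47.5 6.7
0.012 1591 z 0.0122 c 663.3 -215.0 sz 61.1 84.3 ang 79.2 ext [ 618.4 -252.9] [ 701.4 -184.8]
```

View pics/w7.png

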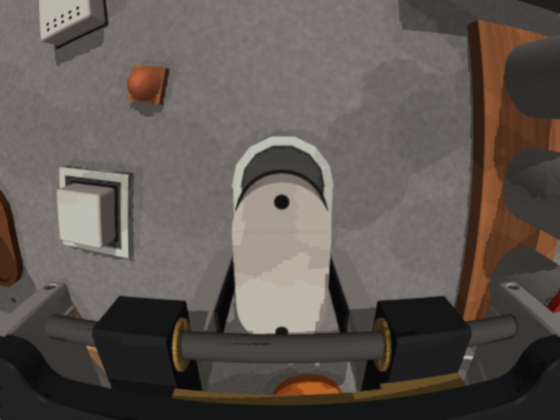

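Emit:
{"op": "move_arm", "data": {
  "rows": "0 -4 15 0 0.012 0; 0 0 20 0 0 0; 0 0 15 0 0 0; 0 0 5 0 0 0; 0 0 0 0 0 0; 0 0 0 0 0 0"
}}

```text
time_s: 23.68
ee_pos: [0.6594, -0.2497, 0.1333]
eef_rot: [-3.139, -0.001, -0.061]
force: [0.0, 0.2, -1.4]
grip_width: 0.0519
```

Emit:
{"op": "move_arm", "data": {
  "rows": "0 0 8 0 0 0; 0 0 4 0 0 0; 0 0 1.5 0 0 0; 0 0 0 0 0 0; 0 0 0 0 0 0"
}}

```text
time_s: 24.3
ee_pos: [0.6597, -0.2498, 0.1198]
eef_rot: [-3.14, -0.002, -0.061]
force: [0.2, 0.4, -1.2]
grip_width: 0.0516
```

```bash
python3 - <<'E'
from h import *
o=[]
for n in("scene","side"):
    c=camera(n)["color"]
    a=c[185:275,140:250] if n=="scene" else c[225:315,300:410]
    o.append(cv2.resize(a,None,fx=3.5,fy=3.5,interpolation=cv2.INTER_CUBIC))
cv2.imwrite("pics/b8.png",np.hstack(o))
E
```

```text
(no output)
```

View pics/b8.png

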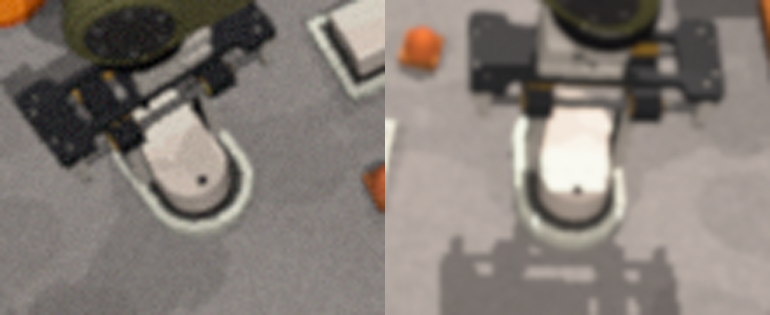

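Both views show the oval centred in its rim. Lowering until it touches.

Emit:
{"op": "move_arm", "data": {
  "rows": "0 0 2 0 0 0; 0 0 1 0 0 0; 0 0 1 0 0 0"
}}

```text
time_s: 24.78
ee_pos: [0.6598, -0.2498, 0.1158]
eef_rot: [-3.14, -0.002, -0.061]
force: [0.1, 0.2, -1.4]
grip_width: 0.0517
```

Emit:
{"op": "move_arm", "data": {
  "rows": "0 0 1 0 0 0"
}}

```text
time_s: 24.9
ee_pos: [0.6598, -0.2498, 0.1152]
eef_rot: [-3.14, -0.002, -0.061]
force: [-4.1, 2.1, 9.1]
grip_width: 0.0522
```

Emit:
{"op": "move_arm", "data": {
  "rows": "0 0 0 0 0 0; 0 0 0 0 0 0; 0 0 0 0 0 0; 0 0 0 0 0 0; 0 0 -5 0 0 0; 0 0 -25 0 0 0; 0 0 -35 0 0 0; 0 0 -35 0 0 0; -17 -20 0 0 0 0; -31 -37 0 0 0 0; -35 -41 0 0 0 0; -35 -41 0 0 0 0; -35 -41 0 0 0 0; -31 -37 0 0 0 0; -17 -20 0 0 0 0; -5 -6 0 0 0 0; 0 0 0 0 0 -0.095; 0 0 0 0 0 -0.095; 0 0 0 0 0 0; 0 0 0 0 0 0",
  "grip": 0.6
}}

```text
time_s: 27.4
ee_pos: [0.4643, 0.0106, 0.2232]
eef_rot: [3.14, -0.012, 0.13]
force: [-0.1, 0.8, 0.4]
grip_width: 0.0752
```

```bash
python3 - <<'E'
from ws import *
from nest import *
c=wgrab(); cv2.imwrite("pics/w9.png",c["color"])
P=wcloud(c)
layer(P,.03,tol=.003); nests(c)
layer(P,.038,(.6,.72,-.32,-.18))
E
```

```text
0.03 9758 z 0.0302 c 469.1 6.5 sz 60.4 138.0 ang 7.2 ext [431.  -65.2] [505.8  78.3]
[437. 245.] c 639.7 -12.1 sz 68.2 68.6 17.1
[284. 215.] c 470.0 1.4 sz 61.7 146.6 7.0
[313.  23.] c 472.4 192.4 sz 90.9 35.3 10.2
```

View pics/w9.png

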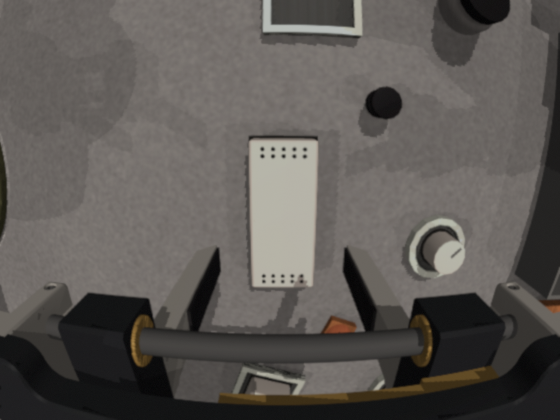

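Emit:
{"op": "move_arm", "data": {
  "rows": "4 5 20 0 -0.012 0; 0 0 35 0 0 0; 0 0 30 0 0 0; 0 0 10 0 0 0; 0 0 0 0 0 0; 0 0 0 0 0 0",
  "grip": 1
}}

```text
time_s: 28.2
ee_pos: [0.471, 0.0051, 0.1278]
eef_rot: [3.139, -0.004, 0.123]
force: [0.1, -0.2, 0.5]
grip_width: 0.0942
```

Emit:
{"op": "move_arm", "data": {
  "rows": "-1.5 -1 12 0.002 -0.003 -0.003; 0 0 6 0 0 0; 0 0 2 0 0 0; 0 0 0 0 0 0; 0 0 0 0 0 0"
}}

```text
time_s: 28.82
ee_pos: [0.4699, 0.006, 0.1079]
eef_rot: [3.141, -0.003, 0.126]
force: [-0.2, -0.2, -0.0]
grip_width: 0.0938
```

Emit:
{"op": "move_arm", "data": {
  "rows": "0 0 0 0 0 0; 0 0 0 0 0 0; 0 0 0 0 0 0; 0 0 0 0 0 0; 0 0 0 0 0 0; 0 0 0 0 0 0",
  "grip": -1,
  "newtons": 40
}}

```text
time_s: 29.58
ee_pos: [0.4701, 0.0059, 0.1082]
eef_rot: [3.141, -0.003, 0.126]
force: [0.3, 0.9, 0.3]
grip_width: 0.0598
```

Emit:
{"op": "move_arm", "data": {
  "rows": "0 0 -8 0 0 0; 0 0 -20 0 0 0; 0 0 -35 0 0 0; 0 0 -15 0 0 0; 0 0 0 0 0 0; 2 -20 0 0 0 0; 4 -40 0 0 0 0; 4 -45 0 0 0 0; 4 -45 0 0 0 0; 4 -40 0 0 0 0; 2 -20 0 0 0 0; 0 0 0 0 0 0; 0 0 0 0 0 0"
}}

```text
time_s: 31.2
ee_pos: [0.4612, 0.222, 0.1849]
eef_rot: [3.139, 0.003, 0.125]
force: [0.0, 0.2, -1.0]
grip_width: 0.0592
```

```bash
python3 - <<'E'
from ws import *
from nest import *
c=wgrab(); cv2.imwrite("pics/w10.png",c["color"])
P=wcloud(c); nests(c)
layer(P,.012,(.38,.55,.15,.38),.0025)
E
```

```text
[286. 166.] c 463.4 228.3 sz 98.2 235.1 7.1
0.012 2839 z 0.0122 c 461.7 272.2 sz 90.7 147.3 ang 7.6 ext [408.  204.9] [515.5 351. ]
```

View pics/w10.png

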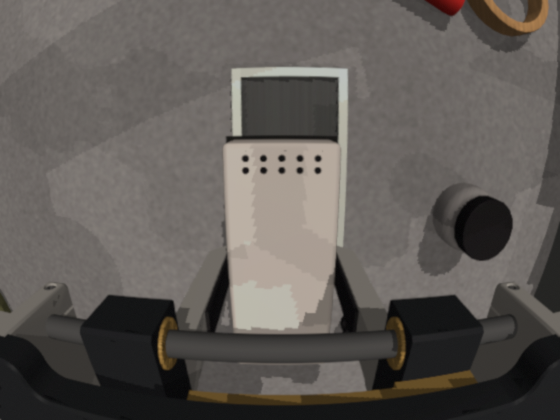

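Emit:
{"op": "move_arm", "data": {
  "rows": "3 -15 0 0 0 0; 3 -20 0 0 0 -0.007; 1 -4 0 0 0 0; 0 0 15 0 0 0; 0 0 20 0 0 0; 0 0 8 0 0 0; 0 0 0 0 0 0; 0 0 0 0 0 0"
}}

```text
time_s: 32.25
ee_pos: [0.4634, 0.2627, 0.1387]
eef_rot: [3.139, 0.004, 0.13]
force: [0.3, 0.9, -0.9]
grip_width: 0.0597
```

Emit:
{"op": "move_arm", "data": {
  "rows": "0 1.5 10 0.0025 0.004 0; 0 0 6 0 0 0; 0 0 2 0 0 0; 0 0 0 0 0 0; 0 0 0 0 0 0"
}}

```text
time_s: 32.88
ee_pos: [0.4639, 0.2611, 0.1203]
eef_rot: [-3.141, -0.002, 0.13]
force: [-0.4, 0.1, -1.1]
grip_width: 0.0597
```

```bash
python3 - <<'E'
from h import *
o=[]
for n in("scene","side"):
    c=camera(n)["color"]
    a=c[270:380,320:440] if n=="scene" else c[105:195,220:340]
    o.append(cv2.resize(a,(390,360),interpolation=cv2.INTER_CUBIC))
c=wgrab()["color"]
cv2.imwrite("pics/b11.png",np.hstack(o)); cv2.imwrite("pics/w11.png",c)
E
```

```text
(no output)
```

View pics/b11.png

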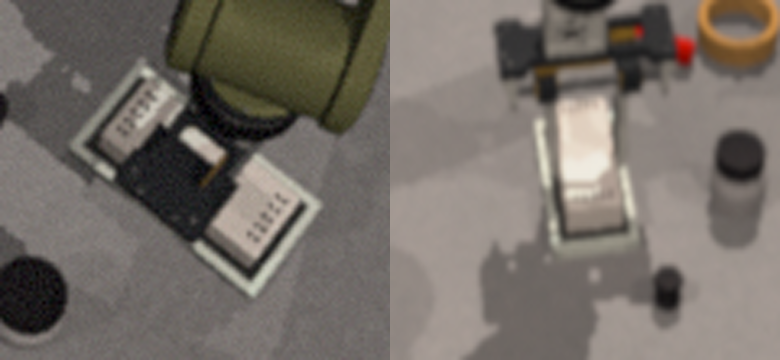

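View pics/w11.png

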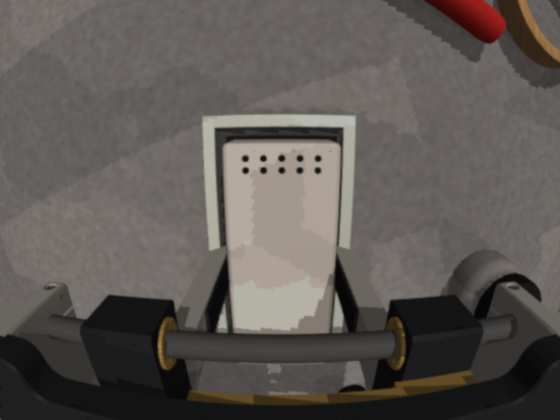

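Centred in its rim in all three views. Lowering.

Emit:
{"op": "move_arm", "data": {
  "rows": "0 0 1.5 0 0 0; 0 0 1 0 0 0; 0 0 1 0 0 0"
}}

```text
time_s: 33.4
ee_pos: [0.464, 0.2612, 0.1168]
eef_rot: [-3.141, -0.002, 0.13]
force: [-0.6, -0.5, -0.4]
grip_width: 0.0597
```

Emit:
{"op": "move_arm", "data": {
  "rows": "0 0 1 0 0 0"
}}

```text
time_s: 33.52
ee_pos: [0.464, 0.2612, 0.1161]
eef_rot: [-3.141, -0.002, 0.13]
force: [-7.6, -2.8, 16.7]
grip_width: 0.0594
```

Emit:
{"op": "move_arm", "data": {
  "rows": "0 0 0 0 0 0; 0 0 0 0 0 0; 0 0 0 0 0 0; 0 0 0 0 0 0; 0 0 -5 0 0 0; 0 0 -25 0 0 0; 0 0 -40 0 0 0; 0 0 -50 0 0 0; 0 -40 -20 0 0 0; 0 -50 0 0 0 0; 0 0 0 0 0 0; 0 0 0 0 0 0",
  "grip": 0.8
}}

```text
time_s: 35.02
ee_pos: [0.4517, 0.3519, 0.2636]
eef_rot: [-3.14, -0.004, 0.128]
force: [-0.6, 0.4, 0.1]
grip_width: 0.0847
```

```bash
python3 - <<'E'
from ws import *
for n in("scene","side"):
    c=camera(n); cv2.imwrite(f"pics/{n}12.png",c["color"]); P=cloud(c); print(n)
    for b in((.58,.7,-.07,.05),(.42,.54,-.29,-.18),(.6,.72,-.32,-.18),(.38,.55,.15,.38),(.57,.68,.19,.3)):
        layer(P,.038 if b[0]!=.57 else .055,b,.005)
E
```

```text
scene
0.038 140 z 0.0373 c 638.7 -8.9 sz 36.1 32.8 ang 49.5 ext [620.7 -27. ] [655.1   8.4]
0.038 208 z 0.0369 c 476.7 -233.6 sz 48.7 49.5 ang 76.8 ext [ 450.6 -262.1] [ 504.1 -205.3]
0.038 454 z 0.0365 c 658.7 -246.5 sz 99.9 51.8 ang 85.6 ext [ 631.8 -296.8] [ 686.2 -197. ]
0.038 1230 z 0.0373 c 463.6 263.4 sz 61.2 139.4 ang 7.6 ext [428.9 191.6] [500.  334.7]
0.055 373 z 0.0541 c 625.3 249.9 sz 46.2 51.0 ang 48.5 ext [599.5 223.4] [650.7 273.4]
side
0.038 95 z 0.0387 c 639.4 -9.7 sz 38.7 33.4 ang 86.1 ext [622.2 -28.8] [656.4   9.8]
0.038 289 z 0.0381 c 478.5 -233.6 sz 52.5 49.4 ang 81.1 ext [ 452.1 -261.4] [ 504.5 -205.6]
0.038 544 z 0.0381 c 659.9 -246.8 sz 101.4 51.7 ang 86.9 ext [ 632.4 -297.4] [ 686.9 -196. ]
0.038 458 z 0.0386 c 464.2 263.2 sz 60.6 144.0 ang 7.3 ext [427.5 188.3] [499.7 336.7]
0.055 126 z 0.0557 c 624.7 246.6 sz 51.9 51.4 ang 49.1 ext [601.4 216.5] [649.3 276.7]
```

View pics/scene12.png

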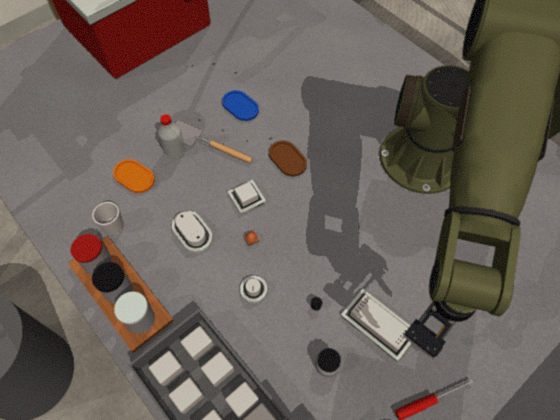

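View pics/side12.png

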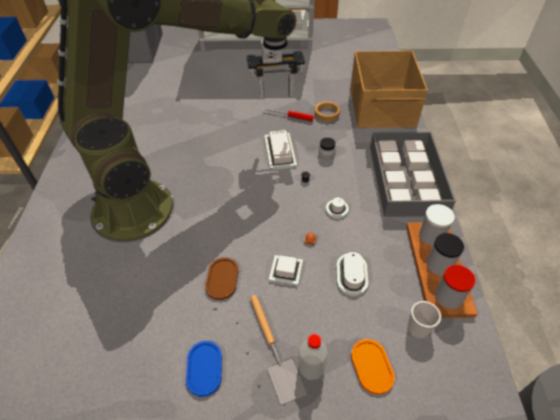

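All four covers sit in their nests with tops at about 38 mm, centred to within about 1–2 mm. The jar hasn't moved and the gripper is clear of everything, so I'm handing in.

```bash
python3 -c "
from station import ctrl; print(ctrl.hand_in())"
```

```text
the job is handed in; nothing more can be done
None
```

I unstacked the covers from the top down and laid each one in its own nest before taking the next: round, square, oval, then grille. I lowered each until light contact (9–22 N read at the wrist), let go, and finished at about 35 s of the 128 s with the gripper clear of everything.

- **Last checks:** in the scene and side cameras, all four cover tops are flat at 37–39 mm; 38 mm is expected for a cover lying on the nest floor. Each cover is within about 1–2 mm of its nest's centre, with its angle matching to 1–2° wherever the measurement was clean.
- **Left alone:** the ink jar stands where it was, at about (625, 248) mm, and none of the look-alikes were touched.
- **Disagreements:** the wrist camera's y readings were 2–3 mm lower than those of the fixed cameras. I placed by the wrist camera, and the fixed cameras then showed the covers centred. No check failed.

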